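# Find the tired spring on the soldering board

### The job

One of the three cork-faced sprung pads on the soldering board has a tired spring. With your fingertips press each pad down about a centimetre and let it up again, one after another from the robot's left to its right, to feel which is the softest; then push the red tag behind the softest pad all the way down, so that it stays in when you let go. Leave the other two tags up, leave every loose thing where it lies, and pinch or lift nothing.

Things in the scene. Friction and masses are not known exactly. Their poses are not given: they have to be found in the camera images.
- board: light wooden soldering board 210 mm (its x) by 470 mm (its y), top face 24 mm above the table; fixed, may be turned up to about 0.35 rad. Origin: centre of its underside, on the table; z up, +y towards its left end as the robot sees it, +x away from the robot. Three bays lie side by side along its y, 115 mm apart, each with one sprung rest. Between and beside the pads lie loose glass pieces, a solder spool and a flux jar
- bay_left (a point): centre of the left bay (left and right as seen by the robot; left is the board's +y end): the point on the board's top face under the middle of the cork pad of the rest that stands there
- bay_middle (a point): centre of the middle bay (left and right as seen by the robot; left is the board's +y end): the point on the board's top face under the middle of the cork pad of the rest that stands there
- bay_right (a point): centre of the right bay (left and right as seen by the robot; left is the board's +y end): the point on the board's top face under the middle of the cork pad of the rest that stands there
- pad_p_top (a point): centre of the top face of a sprung rest's cork pad: cork disc 42 mm across and 8 mm thick on a black sled (116 mm along the board's x, 44 mm across) over coil springs; cork top 50 mm above the board (74 mm above the table) when free; the point moves with the sled. The three rests look exactly alike and differ only in the stiffness of their springs; any of them may stand in any bay
- pad_p (a joint): how far this rest's sled, with pad and tag, is pressed down, m: 0 free, 0.016 bottomed; it springs back when released. A push of about 1 N starts it moving, then 0.25 to 1.6 N more for each mm; each rest is at least 1.6 times as stiff as the next softer one, and the softest bottoms at about 6 N
- tag_p_top (a point): centre of the top face of the red plastic tag of the same rest as pad_p: a cap 26 mm (board x) by 34 mm (board y), 8 mm thick, on a flat stem in the same sled, 70 mm from the centre of the pad along the board's +x (behind the pad as the robot sees it). Top 67 mm above the board (91 mm above the table) when up and the sled is free; the point moves with tag and sled
- tag_p (a joint): how far this tag is pushed down into its sled, m: 0 up, 0.016 fully in, with the cap nearly on the sled; it starts within 2 mm of up. It slides in its sled at about 8.5 N and stays where it is left; pushed from above, the sled sinks first and on the softest rest it bottoms (16 mm) before the tag slides, so there the tag's top ends 32 mm lower, and comes up 16 mm with the sled on release. On the two stiffer rests the tag slides with the sled sunk less than 11 mm
- pad_q_top (a point): centre of the top face of a sprung rest's cork pad: cork disc 42 mm across and 8 mm thick on a black sled (116 mm along the board's x, 44 mm across) over coil springs; cork top 50 mm above the board (74 mm above the table) when free; the point moves with the sled. The three rests look exactly alike and differ only in the stiffness of their springs; any of them may stand in any bay
- pad_q (a joint): how far this rest's sled, with pad and tag, is pressed down, m: 0 free, 0.016 bottomed; it springs back when released. A push of about 1 N starts it moving, then 0.25 to 1.6 N more for each mm; each rest is at least 1.6 times as stiff as the next softer one, and the softest bottoms at about 6 N
- tag_q_top (a point): centre of the top face of the red plastic tag of the same rest as pad_q: a cap 26 mm (board x) by 34 mm (board y), 8 mm thick, on a flat stem in the same sled, 70 mm from the centre of the pad along the board's +x (behind the pad as the robot sees it). Top 67 mm above the board (91 mm above the table) when up and the sled is free; the point moves with tag and sled
- tag_q (a joint): how far this tag is pushed down into its sled, m: 0 up, 0.016 fully in, with the cap nearly on the sled; it starts within 2 mm of up. It slides in its sled at about 8.5 N and stays where it is left; pushed from above, the sled sinks first and on the softest rest it bottoms (16 mm) before the tag slides, so there the tag's top ends 32 mm lower, and comes up 16 mm with the sled on release. On the two stiffer rests the tag slides with the sled sunk less than 11 mm
- pad_r_top (a point): centre of the top face of a sprung rest's cork pad: cork disc 42 mm across and 8 mm thick on a black sled (116 mm along the board's x, 44 mm across) over coil springs; cork top 50 mm above the board (74 mm above the table) when free; the point moves with the sled. The three rests look exactly alike and differ only in the stiffness of their springs; any of them may stand in any bay
- pad_r (a joint): how far this rest's sled, with pad and tag, is pressed down, m: 0 free, 0.016 bottomed; it springs back when released. A push of about 1 N starts it moving, then 0.25 to 1.6 N more for each mm; each rest is at least 1.6 times as stiff as the next softer one, and the softest bottoms at about 6 N
- tag_r_top (a point): centre of the top face of the red plastic tag of the same rest as pad_r: a cap 26 mm (board x) by 34 mm (board y), 8 mm thick, on a flat stem in the same sled, 70 mm from the centre of the pad along the board's +x (behind the pad as the robot sees it). Top 67 mm above the board (91 mm above the table) when up and the sled is free; the point moves with tag and sled
- tag_r (a joint): how far this tag is pushed down into its sled, m: 0 up, 0.016 fully in, with the cap nearly on the sled; it starts within 2 mm of up. It slides in its sled at about 8.5 N and stays where it is left; pushed from above, the sled sinks first and on the softest rest it bottoms (16 mm) before the tag slides, so there the tag's top ends 32 mm lower, and comes up 16 mm with the sled on release. On the two stiffer rests the tag slides with the sled sunk less than 11 mm
- spool: solder spool with orange flanges, 52 mm across, 38 mm high, loose on the board's left end; to be left alone. Origin: centre of its underside
- flux: amber flux jar with white cap, 44 mm across, 45 mm high, loose on the board's right end; to be left alone. Origin: centre of its underside
- wing_blue: blue glass wing piece with copper edge, about 68 x 34 mm, 6 mm thick, loose on the board between the left and middle pads; to be left alone. Origin: centre of its underside
- wing_green: green glass wing piece with copper edge, about 68 x 34 mm, 6 mm thick, loose on the board between the middle and right pads; to be left alone. Origin: centre of its underside
- spool2: solder spool with yellow flanges, 52 mm across, 38 mm high, loose on the table beyond the board; to be left alone. Origin: centre of its underside
- brush: small brush, 160 mm long, lying loose on the table left of the board; to be left alone. Origin: centre of its underside, or near mid-length
- screwdriver: screwdriver, 170 mm long, lying loose on the table right of the board; to be left alone. Origin: centre of its underside, or near mid-length

How it is judged:
By the outcome, as a careful person would: the job done as asked, in the order asked, and still so for the second after the job is handed in, with the robot touching nothing.
It also fails if it takes over 53 s, if anything falls off the work surface, if the arm or the gripper's body presses on something with over 40 N, if the wrist force passes 120 N, or if a joint passes its speed limit or range.

### The arm

A 7-joint arm with a two-finger parallel gripper is mounted at the origin on the work surface. World frame = base frame: x ahead of the robot, y to its left, z up, the work surface at z = 0. Lengths are in m, angles in rad, forces in N, time in s.
With the tool pointing down it reaches from about 0.4 to 0.925 m from the base axis. Payload 5.6 kg.
Tool frame: the origin (TCP) lies midway between the tips of the shut fingers; the grasp point (between the pads) lies 19 mm behind it (manip.grip_depth is the distance from the TCP to the grasp point, in m); z points along the fingers, y is the line along which they close (so a half turn about z gives the same grasp; the last joint's range is limited). The gripper opens to 85 mm and grips with 20 to 120 N. Pads are 22 mm wide; open, the fingers measure 114 mm over their backs; the gripper's body (76 mm by 85 mm) begins 54 mm behind the grasp point. The pads swing forward as they close: fully open they stand 13 mm farther back than shut.
Start: joints at [1.112, 0.468, -0.012, 1.603, 0.006, 1.071, -0.056], TCP at [0.263, -0.595, 0.231] pointing down, gripper open.
Joint ranges: [-2.53, 2.53], [-0.31, 2.02], [-1.57, 1.55], [0.28, 2.44], [-1.29, 4.43], [0.15, 1.84], [-2.92, 2.92]. Speed limits (rad/s): [2.57, 2.57, 3.14, 3.14, 3.14, 3.14, 3.14].

### API

Orientations are given as a unit quaternion [x, y, z, w].
In Python, from workcell import status, optics, order, manip gives the robot as it stands.
- The arm moves only by the shell command python3 -m crank 'ROWS' [OPENING] [FORCE]. ROWS is JSON, one flat list of numbers, 4 for each row, row after row: the shift along the tool's x, y, z as a fraction of full scale, then the turn about the tool's z as a fraction of full scale. A call has 1 to 20 rows; each row is the pose to reach, as a shift and turn from the pose commanded when the call began, along the tool's axes at that moment, turning the shorter way round; what a row does not reach only later rows make up. Full scale, the value 1, is 0.2 m for a shift and pi rad for a turn. A row lasts 1/8 s, in which the tool goes at most 62.5 mm and 10.7 degrees, less where a joint would pass 70% of its speed; a pose out of reach is approached as far as the arm can. A call with a number of a shift or a turn outside -1 to 1 is refused whole. A call with a gripper value outside its range is refused whole. OPENING is the closure, from 0 (fully open) to 1 (shut), set as the call begins (- or left out, the last holds). The fingers move at their own pace and stop on an object; FORCE is the grip in N (left out, the last holds). Time passes only in rows, so rows that repeat a pose let the fingers close. It gives the time, the measured TCP pose, the force, the opening and the grip force at its end, in the units of the state.
- status.get_state(): the state, without advancing time (a new reading comes with each control period).
- optics.grab_frame(name): name is "scene" or "side" or "wrist"; returns a dict with "image" (420x560x3 uint8, red, green, blue), "fov_y" (degrees; the focal length in pixels is half the picture's height over the tangent of half this angle, whatever the lens; pixels are square), "cx", "cy" (the principal point, pixels), "R" (3x3) and "t" (3): a world point X has camera coordinates R X + t; the wrist camera has in their place "T_tool_cam" (4x4, takes a point from camera to tool coordinates, whose origin is the TCP and whose axes are the flange's). Camera axes: x right, y down, z forward; pixel columns grow to the right and rows downward; lengths in m; the calibration is good to about 2 mm. The wrist camera is an equidistant fisheye: a pixel r from the principal point sees the ray r / f radians off the axis. A picture is of the moment at which its call begins: read the wrist's pose just before it. There is no depth.
- order.hand_in(): hands the job in; it is judged then, once.
The state is a dict: "time": time; "joint_positions": joint angles; "joint_velocities": joint speeds; "tau": joint torques, N m; "ee_pos": TCP position; "ee_rot": TCP orientation; "wrist_force": force on the tool from outside, world axes, zero at the start; "ft_torque": the same for the moment, N m; "finger_gap": finger opening in m; "grasp_force": force on a finger pad.
Only numpy, scipy, OpenCV 4.12 (cv2) and the standard library are available. Lean on these libraries where they do the work, as an engineer would, in place of code of your own. Each camera call takes 0.05 s, during which the arm holds its last target. There are 200 camera calls.

## Working session

There is one attempt and no reset: what is moved stays moved. The work goes in short steps, Python scripts to look and compute and a shell command to move; the robot and the scene stay as the last step left them, time stands still between calls to the robot, and variables do not carry over. Pictures are saved under pics/ and viewed, at most 10 in all, crops included, and the job is handed in when it is done.

```bash
mkdir -p pics; python3 - <<'E'
from workcell import status, optics
import cv2,numpy as np,pickle
s=status.get_state();print(s)
fs={n:optics.grab_frame(n) for n in("scene","side")}
pickle.dump(fs,open('f.pkl','wb'))
for n,f in fs.items():
    cv2.imwrite(f'pics/{n}.png',f["image"][...,::-1]);print(n,f["fov_y"],f["cx"],f["cy"],f["R"],f["t"])
E
```

```text
{'time': 0.0, 'joint_positions': array([ 1.11198459,  0.46836579, -0.01159142,  1.60362266,  0.0059919 ,
        1.07138965, -0.05630937]), 'joint_velocities': array([ 0.00054209,  0.0004364 ,  0.00107794, -0.0004801 ,  0.00054232,
       -0.0004239 , -0.00131832]), 'tau': array([-4.47287357e-05, -5.32388663e+01,  2.10266223e-02, -2.51303333e+01,
        1.13279326e-02,  7.71637395e-03, -1.78042498e-06]), 'ee_pos': array([ 0.26226608, -0.59413658,  0.2303461 ]), 'ee_rot': array([ 9.78473958e-01,  2.06368475e-01, -2.39423161e-04, -8.42146019e-04]), 'wrist_force': array([0.22896468, 0.22291656, 0.23209002]), 'ft_torque': array([ 0.02166126, -0.01187667,  0.01557195]), 'grasp_force': 0.0, 'finger_gap': 0.08536007776143527}
scene 55.07959409641299 282.3461929379904 215.88150878899395 [[-0.64875232  0.76097805 -0.00573022]
 [ 0.57194963  0.4826063  -0.6632984 ]
 [-0.50199008 -0.43359378 -0.74833308]] [ 0.38685682 -0.26657654  1.66026285]
side 53.43720158537334 275.9117768087357 208.96067084324275 [[-0.97619383 -0.21678366 -0.00710315]
 [-0.15849085  0.73528834 -0.6589626 ]
 [ 0.14807518 -0.64214944 -0.75214217]] [0.57552195 0.17836839 1.37896527]
```

View pics/scene.png

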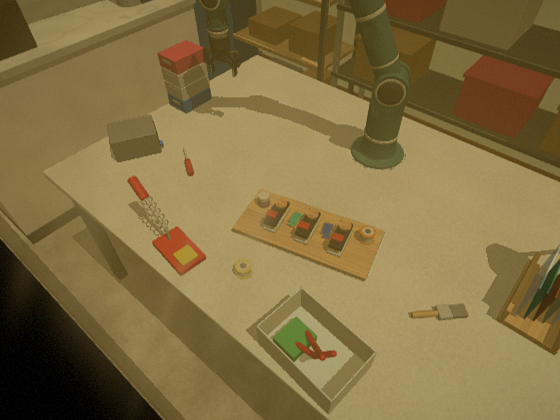

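View pics/side.png

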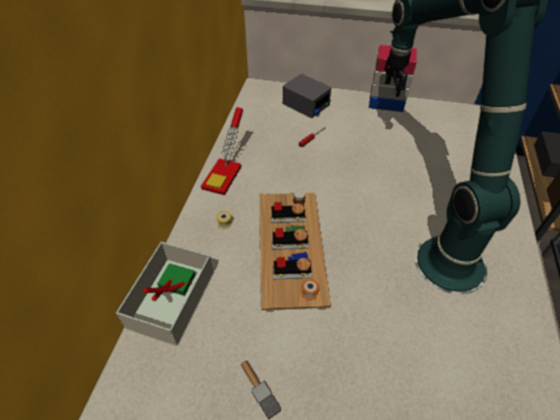

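The scene view shows the rests around (278–342, 205–245). In the side view the red tags are at about (277,209), (279,237) and (281,265), with the corks about 22 px to their right. Next I'll mask these and cast rays.

```bash
cat > h.py <<'E'
import numpy as np,cv2
def ray_plane(f,u,v,z):
    fl=f["image"].shape[0]/2/np.tan(np.radians(f["fov_y"]/2))
    d=f["R"].T@np.array([(u-f["cx"])/fl,(v-f["cy"])/fl,1]);c=-f["R"].T@f["t"]
    return c+d*(z-c[2])/d[2]
def proj(f,X):
    fl=f["image"].shape[0]/2/np.tan(np.radians(f["fov_y"]/2))
    p=f["R"]@X+f["t"];return p[:2]/p[2]*fl+[f["cx"],f["cy"]]
E
python3 - <<'E'
import pickle,cv2,numpy as np
from h import *
fs=pickle.load(open('f.pkl','rb'))
rois=dict(scene=(225,190,165,90),side=(250,185,90,125))
for n,f in fs.items():
    x,y,w,h=rois[n];im=f["image"][y:y+h,x:x+w];hsv=cv2.cvtColor(im,cv2.COLOR_RGB2HSV)
    H,S,V=cv2.split(hsv)
    m=(((H<7)|(H>172))&(S>150)&(V>90)).astype(np.uint8)
    k,_,st,c=cv2.connectedComponentsWithStats(m)
    for i in range(1,k):
        if st[i,4]>8:
            u,v=c[i]+[x,y];print(n,'red',st[i],np.round([u,v],1),np.round(ray_plane(f,u,v,.089),4))
    big=cv2.resize(im,None,fx=4.6,fy=4.6,interpolation=cv2.INTER_CUBIC);cv2.imwrite(f'pics/{n}_c.png',big[...,::-1])
E
```

```text
side red [24 17  8  8 54] [277.5 205.8] [ 0.5943 -0.0495  0.089 ]
side red [25 43  9  9 66] [279.1 232.4] [0.5645 0.0623 0.089 ]
side red [27 73  9  9 76] [280.8 262. ] [0.5348 0.1738 0.089 ]
```

View pics/side_c.png

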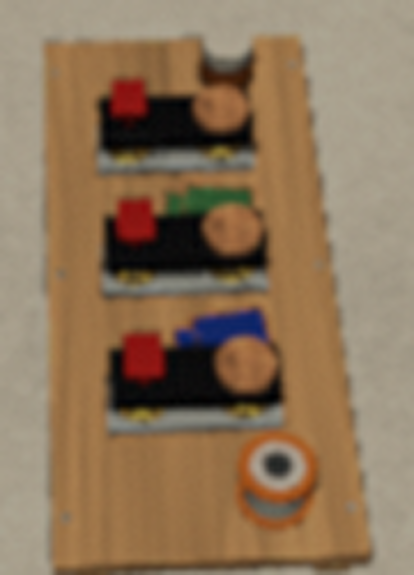

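View pics/scene_c.png

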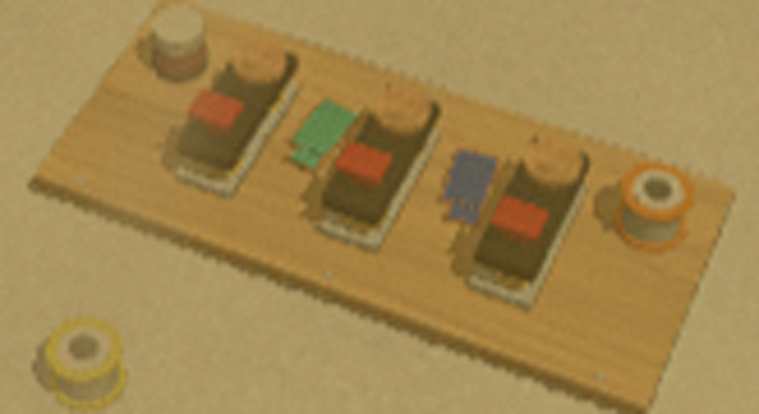

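Both crops show all three rests with their tags (red), the corks and nothing over them. The side-crop cork centres are (246,362), (231,229) and (220,107). The scene-crop tags are (521,217), (364,161) and (216,109).

```bash
python3 - <<'E'
import pickle,numpy as np
from h import *
fs=pickle.load(open('f.pkl','rb'))
P=dict(side=((250,185),[(246,362),(231,229),(220,107)],[(144,350),(135,212),(128,92)]),scene=((225,190),[(556,160),(405,107),(257,64)],[(521,215),(364,159),(216,107)]))
M=np.array([(0,.115),(0,0),(0,-.115),(.07,.115),(.07,0),(.07,-.115)])
for n,(o,p,t) in P.items():
    W=np.array([ray_plane(fs[n],*(np.array(q)/4.6+o),z)[:2] for L,z in((p,.074),(t,.091)) for q in L])
    mc,wc=M.mean(0),W.mean(0);A=(M-mc).T@(W-wc)
    a=np.arctan2(A[0,1]-A[1,0],A[0,0]+A[1,1]);R=np.array([[np.cos(a),-np.sin(a)],[np.sin(a),np.cos(a)]])
    F=(M-mc)@R.T+wc
    print(n,a,'\n',F.round(4),'\nres mm\n',((W-F)*1000).round(1))
E
python3 - <<'E'
from scipy.spatial.transform import Rotation as R
print(R.from_quat([ 9.78473958e-01,  2.06368475e-01, -2.39423161e-04, -8.42146019e-04]).as_matrix().round(4))
E
```

```text
side 0.25521479168198086 
 [[ 0.4675  0.1547]
 [ 0.4965  0.0434]
 [ 0.5255 -0.0679]
 [ 0.5352  0.1723]
 [ 0.5642  0.0611]
 [ 0.5933 -0.0502]] 
res mm
 [[-0.4  0.4]
 [ 0.7  2.6]
 [ 0.5  1.7]
 [-1.3 -0.9]
 [ 0.2 -2.6]
 [ 0.3 -1.3]]
scene 0.2693711030402455 
 [[ 0.4674  0.1589]
 [ 0.498   0.0481]
 [ 0.5286 -0.0628]
 [ 0.5349  0.1775]
 [ 0.5655  0.0667]
 [ 0.5961 -0.0442]] 
res mm
 [[-0.3  1.2]
 [-2.3  0.5]
 [ 3.6  2.1]
 [ 0.8 -1.1]
 [-0.5 -1.7]
 [-1.3 -1. ]]
[[ 9.148e-01  4.039e-01 -8.000e-04]
 [ 4.039e-01 -9.148e-01  1.500e-03]
 [-1.000e-04 -1.700e-03 -1.000e+00]]
```

```bash
python3 -m crank '[0.98,-0.5,0,0.05,0.98,-0.5,0,0.05,0.98,-0.5,0,0.05,0.98,-0.5,0,0.05,0.98,-0.5,0,0.05]' 1 20; python3 -m crank '[0.36,-0.9,0,0,0.36,-0.9,0,0,0.36,-0.9,0,0,0.36,-0.9,0,0,0.36,-0.9,0,0]'
python3 -m crank '[0.36,-0.9,0,0,0.36,-0.9,0,0,0.36,-0.9,0,0,0.36,-0.9,0,0,0.36,-0.9,0,0]'
```

```text
time: 0.72
ee_pos: [0.4038, -0.4208, 0.231]
ee_rot: [0.991, 0.132, 0.0, -0.001]
wrist_force: [-0.7, 0.3, 0.5]
finger_gap: -0.0001
grasp_force: 0.0
time: 1.35
ee_pos: [0.4247, -0.2327, 0.2313]
ee_rot: [0.992, 0.129, -0.0, 0.0]
wrist_force: [0.7, -0.3, 0.3]
finger_gap: 0.0002
grasp_force: 0.0
time: 1.98
ee_pos: [0.4489, -0.0411, 0.2311]
ee_rot: [0.992, 0.128, -0.0, 0.0]
wrist_force: [0.0, -0.3, 0.4]
finger_gap: 0.0001
grasp_force: 0.0
```

```bash
python3 - <<'E'
from workcell import status, optics
import cv2,numpy as np,pickle
s=status.get_state();f=optics.grab_frame("wrist");pickle.dump((s,f),open('w1.pkl','wb'))
print(s['ee_pos'],f["fov_y"],f["cx"],f["cy"],f["T_tool_cam"].round(3))
cv2.imwrite('pics/w1.png',f["image"][...,::-1])
E
```

```text
[ 0.44888024 -0.04107336  0.23109087] 65.70646984690485 275.0955553368416 202.6567054148752 [[-0.    -0.954 -0.298  0.076]
 [ 1.    -0.     0.    -0.001]
 [-0.    -0.298  0.954 -0.142]
 [ 0.     0.     0.     1.   ]]
```

View pics/w1.png

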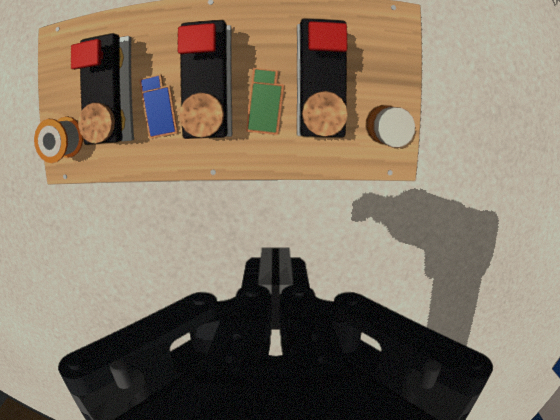

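The wrist view shows the corks at (97,123), (202,115) and (325,114), and the red caps near (85,55), (196,38) and (327,36). I'll cast these rays and cross-check.

```bash
cat >> h.py <<'E'
from scipy.spatial.transform import Rotation
def wrist_plane(s,f,u,v,z):
    fl=f["image"].shape[0]/2/np.tan(np.radians(f["fov_y"]/2))
    p=np.array([u-f["cx"],v-f["cy"]]);r=np.hypot(*p);th=r/fl
    d=np.r_[p/r*np.sin(th),np.cos(th)];T=f["T_tool_cam"];R=Rotation.from_quat(s["ee_rot"]).as_matrix()
    d=R@T[:3,:3]@d;c=R@T[:3,3]+s["ee_pos"]
    return c+d*(z-c[2])/d[2]
E
python3 - <<'E'
import pickle,numpy as np,cv2
from h import *
s,f=pickle.load(open('w1.pkl','rb'))
im=f["image"][:90];H,S,V=cv2.split(cv2.cvtColor(im,cv2.COLOR_RGB2HSV))
m=(((H<7)|(H>172))&(S>150)&(V>185)).astype(np.uint8)
k,_,st,c=cv2.connectedComponentsWithStats(m)
T=sorted([tuple(c[i]) for i in range(1,k) if st[i,4]>150]);print(st[1:],np.round(T,1))
W=np.array([wrist_plane(s,f,*q,.074)[:2] for q in[(97,123),(202,115),(325,114)]]+[wrist_plane(s,f,*q,.0905)[:2] for q in T])
print(W.round(4))
M=np.array([(0,.115),(0,0),(0,-.115),(.07,.115),(.07,0),(.07,-.115)])
mc,wc=M.mean(0),W.mean(0);A=(M-mc).T@(W-wc)
a=np.arctan2(A[0,1]-A[1,0],A[0,0]+A[1,1]);R=np.array([[np.cos(a),-np.sin(a)],[np.sin(a),np.cos(a)]])
F=(M-mc)@R.T+wc
print(a,'\n',F.round(4),'\nres mm\n',((W-F)*1000).round(1))
E
```

```text
[[186  34   1   1   1]
 [193  35   1   1   1]
 [186  36   1   1   1]
 [196  38   1   1   1]
 [ 94  41   2   4   4]
 [189  41   1   1   1]
 [ 91  43   1   1   1]
 [ 89  45   1   1   1]
 [ 95  48   1   1   1]
 [180  49   1   1   1]
 [188  49   1   1   1]
 [ 95  51   1   1   1]
 [ 92  52   1   1   1]
 [ 78  54   1   1   1]
 [ 95  55   1   2   2]
 [ 77  58   1   1   1]
 [ 87  58   1   1   1]
 [ 90  62   1   1   1]
 [ 74  64   1   1   1]] []
[[ 0.4674  0.1506]
 [ 0.4963  0.0422]
 [ 0.5252 -0.0671]]Traceback (most recent call last):
  File "<stdin>", line 11, in <module>
ValueError: matmul: Input operand 1 has a mismatch in its core dimension 0, with gufunc signature (n?,k),(k,m?)->(n?,m?) (size 3 is different from 6)
```

```bash
python3 -m crank '[0.335,-0.92,0,0,0.335,-0.92,0,0,0.335,-0.92,0,0,0.335,-0.92,0,0,0.335,-0.92,0.3,0,0.335,-0.92,0.6,0,0.335,-0.92,0.7,0,0.335,-0.92,0.7,0,0.335,-0.92,0.7,0]'
python3 - <<'E'
from workcell import status, optics
import cv2
s=status.get_state();print(s['ee_pos'],s['wrist_force'])
f=optics.grab_frame("wrist");cv2.imwrite('pics/w2.png',f["image"][...,::-1])
E
```

```text
time: 3.15
ee_pos: [0.4676, 0.1546, 0.0921]
ee_rot: [0.992, 0.128, 0.001, 0.0]
wrist_force: [-0.3, -0.2, 0.0]
finger_gap: -0.0
grasp_force: 0.0
[0.46757813 0.15455628 0.09210538] [-0.31304051 -0.22701597  0.00264896]
```

View pics/w2.png

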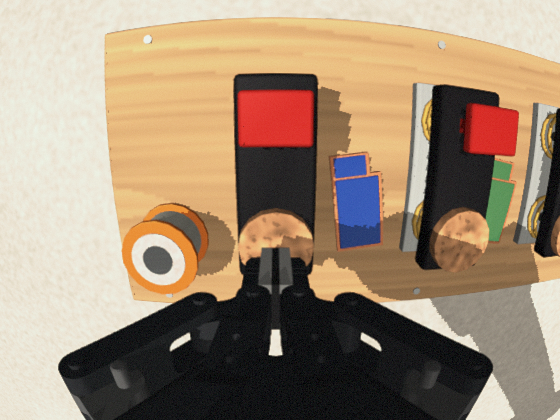

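The closed fingertips sit centred over the left cork (tips at about (276,255), cork at about (277,240)). Pressing.

```bash
python3 -m crank '[0,0,0.05,0,0,0,0.09,0,0,0,0.115,0,0,0,0.115,0,0,0,0.115,0,0,0,0.115,0]'; python3 -m crank '[0,0,0.015,0,0,0,0.03,0,0,0,0.03,0,0,0,0.03,0,0,0,0.03,0]';
```

```text
time: 3.95
ee_pos: [0.4664, 0.1558, 0.0685]
ee_rot: [0.992, 0.129, 0.0, 0.0]
wrist_force: [0.6, -2.1, 2.2]
finger_gap: 0.0
grasp_force: 1.2
time: 4.58
ee_pos: [0.4664, 0.1558, 0.0624]
ee_rot: [0.992, 0.129, 0.0, 0.0]
wrist_force: [0.4, -2.1, 4.1]
finger_gap: -0.0003
grasp_force: 2.1
```

```bash
python3 -m crank '[0,0,-0.1,0,0,0,-0.2,0,0,0,-0.2,0,0,0.3,-0.2,0,0,0.575,-0.2,0,0,0.575,-0.2,0,0,0.575,-0.2,0,0,0.575,-0.15,0,0,0.575,-0.15,0]'
```

```text
time: 5.7
ee_pos: [0.4946, 0.0459, 0.0911]
ee_rot: [0.991, 0.13, -0.001, -0.0]
wrist_force: [0.6, -0.6, 0.3]
finger_gap: 0.0001
grasp_force: 0.0
```

```bash
python3 -m crank '[0,0.01,0.05,0,0,0.01,0.09,0,0,0.01,0.115,0,0,0.01,0.115,0,0,0.01,0.115,0,0,0.01,0.115,0]'; python3 -m crank '[0,0,0.015,0,0,0,0.025,0,0,0,0.025,0,0,0,0.025,0,0,0,0.025,0]'; python3 -m crank '[0,0,-0.1,0,0,0,-0.2,0,0,0,-0.2,0,0,0.3,-0.2,0,0,0.575,-0.2,0,0,0.575,-0.2,0,0,0.575,-0.2,0,0,0.575,-0.15,0,0,0.575,-0.15,0]'
```

```text
time: 6.45
ee_pos: [0.4961, 0.0428, 0.0695]
ee_rot: [0.992, 0.129, -0.0, 0.0]
wrist_force: [-2.6, -0.2, 4.8]
finger_gap: 0.0001
grasp_force: 2.4
time: 7.08
ee_pos: [0.4961, 0.0428, 0.0648]
ee_rot: [0.992, 0.129, -0.0, 0.0]
wrist_force: [-4.5, -0.3, 9.4]
finger_gap: -0.0001
grasp_force: 4.5
time: 8.2
ee_pos: [0.5246, -0.067, 0.0931]
ee_rot: [0.992, 0.13, -0.001, -0.0]
wrist_force: [-0.1, 0.3, 0.2]
finger_gap: 0.0001
grasp_force: 0.0
```

```bash
python3 -m crank '[0,0,0.05,0,0,0,0.09,0,0,0,0.12,0,0,0,0.12,0,0,0,0.12,0,0,0,0.12,0]'; python3 -m crank '[0,0,0.015,0,0,0,0.025,0,0,0,0.025,0,0,0,0.025,0,0,0,0.025,0]'
```

```text
time: 8.95
ee_pos: [0.5254, -0.0682, 0.0706]
ee_rot: [0.992, 0.129, -0.0, 0.0]
wrist_force: [-1.9, 0.5, 6.3]
finger_gap: -0.0002
grasp_force: 3.1
time: 9.57
ee_pos: [0.5254, -0.0682, 0.0663]
ee_rot: [0.992, 0.129, -0.0, 0.0]
wrist_force: [-3.8, 0.9, 12.6]
finger_gap: -0.0001
grasp_force: 6.2
```

Rightmost is stiffest (about 1.5 N/mm), against about 1.0 for the middle and 0.32 for the left, so the left is softest. I'll finish this press to a full centimetre and release, then go above the left tag.

```bash
python3 -m crank '[0,0,0.012,0,0,0,0.012,0,0,0,0.012,0]'; python3 -m crank '[0,0,-0.15,0,0,0,-0.3,0,0,0,-0.35,0,0.1,-0.3,-0.35,0,0.18,-0.57,-0.35,0,0.18,-0.57,-0.35,0,0.18,-0.57,-0.35,0]'; python3 -m crank '[0.17,-0.58,0,0,0.17,-0.58,0,0,0.17,-0.58,0,0,0.17,-0.58,0,0]';python3 - <<'E'
from workcell import status, optics
import cv2
s=status.get_state();print(s['ee_pos'],s['wrist_force'])
f=optics.grab_frame("wrist");cv2.imwrite('pics/w3.png',f["image"][...,::-1])
E
```

```text
time: 9.95
ee_pos: [0.5254, -0.0682, 0.0642]
ee_rot: [0.992, 0.129, -0.0, 0.0]
wrist_force: [-5.6, 1.4, 15.2]
finger_gap: 0.0004
grasp_force: 7.8
time: 10.82
ee_pos: [0.5308, 0.0505, 0.1319]
ee_rot: [0.992, 0.129, -0.001, 0.0]
wrist_force: [0.7, -0.6, -0.9]
finger_gap: 0.0002
grasp_force: 0.0
time: 11.32
ee_pos: [0.5346, 0.1696, 0.1321]
ee_rot: [0.992, 0.128, -0.001, 0.001]
wrist_force: [-0.1, 0.1, 0.2]
finger_gap: -0.0003
grasp_force: 0.0
[0.53456951 0.1696488  0.13213107] [-0.14526562  0.12023201  0.18053713]
```

View pics/w3.png

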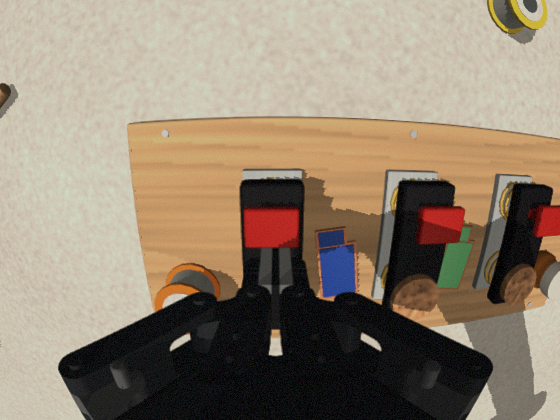

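The left tag cap spans u 245–299 and v 208–247, just under the tips. I'll check its centre by ray.

```bash
python3 - <<'E'
from workcell import status, optics
from h import *
s=status.get_state();f=optics.grab_frame("wrist");print(s['ee_pos'])
a=wrist_plane(s,f,272,208,.091);c=wrist_plane(s,f,272,246,.091)
R=Rotation.from_quat(s["ee_rot"]).as_matrix()
for p in(a,c,(a+c)/2):print(p,(R.T@(p-s['ee_pos'])*1000).round(1))
E
```

```text
[0.53470124 0.16898789 0.13222535]
[0.54864124 0.17570055 0.091     ] [15.2 -3.  41.2]
[0.52463502 0.16952533 0.091     ] [-9.5 -3.1 41.2]
[0.53663813 0.17261294 0.091     ] [ 2.8 -3.1 41.2]
```

```bash
python3 -m crank '[0.012,-0.015,0,0,0.012,-0.015,0.1,0,0.012,-0.015,0.19,0,0.012,-0.015,0.22,0,0.012,-0.015,0.25,0,0.012,-0.015,0.28,0,0.012,-0.015,0.31,0,0.012,-0.015,0.31,0,0.012,-0.015,0.31,0]'; python3 -m crank '[0,0,0.01,0,0,0,0.02,0,0,0,0.03,0,0,0,0.04,0,0,0,0.04,0,0,0,0.04,0]'
```

```text
time: 12.55
ee_pos: [0.536, 0.175, 0.0712]
ee_rot: [0.992, 0.129, -0.0, 0.0]
wrist_force: [-1.6, -2.6, 4.4]
finger_gap: 0.0002
grasp_force: 2.7
time: 13.3
ee_pos: [0.536, 0.175, 0.0633]
ee_rot: [0.992, 0.129, -0.0, 0.0]
wrist_force: [-3.3, -2.3, 7.4]
finger_gap: -0.0003
grasp_force: 3.2
```

```bash
python3 -m crank '[0,0,0.01,0,0,0,0.018,0,0,0,0.018,0,0,0,0.018,0]'; python3 -m crank '[0,0,0.005,0,0,0,0.007,0,0,0,0.007,0,0,0,0.007,0]'
```

```text
time: 13.8
ee_pos: [0.536, 0.175, 0.0598]
ee_rot: [0.992, 0.129, -0.0, 0.0]
wrist_force: [-2.3, -3.2, 8.0]
finger_gap: 0.0002
grasp_force: 3.4
time: 14.3
ee_pos: [0.5361, 0.1751, 0.0588]
ee_rot: [0.992, 0.129, 0.0, 0.0]
wrist_force: [-4.2, -2.8, 9.7]
finger_gap: 0.0002
grasp_force: 5.1
```

Nearly at the stop. I'll press a little further until the force rises sharply.

```bash
python3 -m crank '[0,0,0.004,0,0,0,0.006,0,0,0,0.006,0,0,0,0.006,0]'; python3 -m crank '[0,0,0.003,0,0,0,0.005,0,0,0,0.005,0]'
```

```text
time: 14.8
ee_pos: [0.5363, 0.1752, 0.0585]
ee_rot: [0.992, 0.129, 0.0, 0.001]
wrist_force: [-5.4, -4.5, 16.1]
finger_gap: 0.0003
grasp_force: 8.5
time: 15.18
ee_pos: [0.5365, 0.1752, 0.0583]
ee_rot: [0.992, 0.129, 0.001, 0.001]
wrist_force: [-7.6, -3.4, 22.8]
finger_gap: 0.0003
grasp_force: 11.4
```

Hard stop reached. Lifting clear and checking.

```bash
python3 -m crank '[0,0,-0.05,0,0,0,-0.1,0,0,0,-0.3,0,0,0,-0.6,0,-0.5,0,-0.7,0,-0.8,0,-0.7,0,-0.8,0,-0.7,0,-0.8,0,-0.7,0]'; python3 - <<'E'
from workcell import status, optics
import cv2,numpy as np
s=status.get_state();print(s['ee_pos'],s['wrist_force'])
w=optics.grab_frame("wrist")["image"];q=optics.grab_frame("side")["image"][185:310,250:340]
q=cv2.resize(q,(302,420),interpolation=cv2.INTER_CUBIC)
cv2.imwrite('pics/end.png',np.hstack([w[:,50:530],q])[...,::-1])
E
```

```text
time: 16.18
ee_pos: [0.3797, 0.134, 0.1961]
ee_rot: [0.992, 0.129, 0.001, 0.001]
wrist_force: [0.2, 1.2, 0.3]
finger_gap: 0.0001
grasp_force: 0.0
[0.37972573 0.13395833 0.19607507] [0.23713086 1.19711613 0.26612973]
```

View pics/end.png

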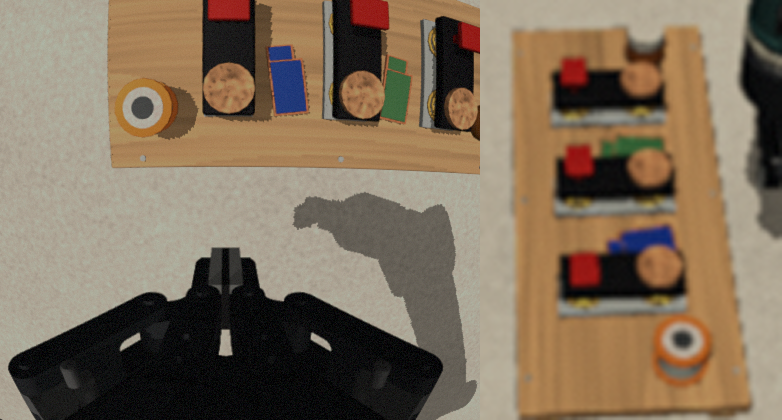

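The left tag now sits flush on its sled (right half of the picture, at about (585,268)). The other two tags still stand up and the loose things are where they were. Handing in.

```bash
python3 -c "
from workcell import order
print(order.hand_in())"
```

```text
the job is handed in; nothing more can be done
None
```

I pressed the pads left to right, about 12, 9 and 10 mm; the left was softest (about 0.32 N/mm, against 1.0 and 1.5), so I pushed its red tag fully in. It stayed down, the other tags stayed up, and the job is handed in, with no verdict shown.

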